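# Hold the glass test block in the beam of the lamp-and-meter rail

### The job

Check the glass test block on the lamp-and-meter rail: first take the aperture blade from its rack, slide it down into the slot on top of the lamp until it is fully home, and let go of it. Then pick up the glass block by its two frosted side faces only - never touch the polished end faces with the fingers - and hold it upright and still halfway between lamp and meter, touching neither, so that the beam enters square to a polished end and passes through the middle of the block. Finish while still holding it there in the gripper, and leave the transmitter, the battery caddy and the marker pen where they are.

Things in the scene. Friction and masses are not known exactly. Their poses are not given: they have to be found in the camera images.
- bench: Lamp-and-meter rail, fixed, 410 mm long: black finned lamp head on a post at its +y end (140 mm high, y 58 to 200 mm, 62 mm wide), light meter (52 mm black disc, white dome, grey display box) at its -y end. Origin on the table below the middle of the gap, open from y -58 to 58 mm; y along the rail to the lamp, z up. The beam runs level along -y, 110 mm up. Rail top 22 mm, carriers 40 mm up.
- beam (a point): Point on the beam's axis in the middle of the gap between lamp and meter, 110 mm above the table; axes as the rail's (y along the beam towards the lamp).
- slot (a point): Middle of the slot's mouth on top of the lamp's gate (dark steel block, 60 mm in x, 26 mm in y), 140 mm above the table, 105 mm from point beam towards the lamp; axes as the rail's. The slot goes straight down, 50 mm deep, 39 mm long in x, 6 mm wide in y (along the beam), with a 2.5 mm chamfer round its mouth.
- gate (a point): Point on the beam's axis inside the slot, 30 mm below its mouth: the blade's window lies here when the blade is fully home.
- blade: Aperture blade, 60 g, upright in the rack: steel strip 36 mm wide (x), 3 mm thick (y), 48 mm long (z), 12 mm window; then a shoulder 50 x 16 mm (z 48 to 54 mm) and a grip 30 mm wide (x), 12 mm thick (y), z 54 to 86 mm. Origin: middle of the strip's lower edge, z up. Fully home, the shoulder rests on the gate (lower edge 48 mm below the slot's mouth), square across the beam, either way round.
- blade_window (a point): Centre of the blade's window, 18 mm above its lower edge.
- rack: The blade's rack, fixed: two aluminium cheeks with grooves on a base 76 mm (x) by 56 mm (y), 54 mm high; its place and turn change. The blade hangs in it by its shoulder, lower edge 6 mm above the table, thickness along the rack's y. Origin under its centre.
- block: Glass test block, 108 g, upright in its stand: 24 mm wide (x), 36 mm long (y), 50 mm high (z). The broad sides (36 x 50 mm, facing +x and -x) are frosted and may be gripped; the narrow ends (24 x 50 mm, facing +y and -y) are clear and polished: the light goes through them along y, either end to the lamp. Origin at the centre of the underside.
- block_center (a point): Centre of the glass block, 25 mm above its underside.
- stand: The block's stand, fixed: a flat black plastic plate 62 mm (x) by 76 mm (y), 10 mm high, with a recess 6 mm deep and 1.5 mm wider all round than the block; its place and turn change, and it can change places with the rack. Origin under its centre, y along the block's length.
- bodypack: Bystander: black bodypack transmitter 64 x 78 x 20 mm lying flat, with a stub antenna 51 mm long on its +y end. Origin at the centre of its underside.
- caddy: Bystander: white battery caddy 34 x 66 mm, 46 mm high, with four round cells in its top (52 mm in all). Origin at the centre of its underside.
- marker: Bystander: marker pen 135 mm long along x, 12 mm thick, lying. Origin at the middle of its underside.

How it is judged:
By the outcome, as a careful person would: the job done as asked, in the order asked, and still so for the second after the job is handed in, while the arm keeps its last pose, push and grip.
It also fails if it takes over 58 s, if anything falls off the work surface, if the arm or the gripper's body presses on something with over 40 N, if the wrist force passes 120 N, or if a joint passes its speed limit or range.

### The arm

A 6-joint arm with a two-finger parallel gripper is mounted at the origin on the work surface. World frame = base frame: x ahead of the robot, y to its left, z up, the work surface at z = 0. Lengths are in m, angles in rad, forces in N, time in s.
With the tool pointing down it reaches from about 0.375 to 0.9 m from the base axis. Payload 3.1 kg.
Tool frame: the origin (TCP) lies midway between the tips of the shut fingers; the grasp point (between the pads) lies robot.grip_depth behind it (robot.grip_depth is the distance from the TCP to the grasp point, in m); z points along the fingers, y is the line along which they close (so a half turn about z gives the same grasp; the last joint's range is limited). The gripper opens to 87 mm and grips with 3 to 60 N. Pads are 19 mm wide; open, the fingers measure 117 mm over their backs; the gripper's body (75 mm by 190 mm) begins 51 mm behind the grasp point.
Start: joints at [-1.504, 0.527, 1.433, -0, 1.181, -0.178], TCP at [0.152, -0.606, 0.194] pointing down, gripper open.
Joint ranges: [-3.08, 3.08], [-0.75, 2.2], [0.22, 2.44], [-1.43, 4.57], [0, 2.65], [-2.85, 2.85]. Speed limits (rad/s): [2.79, 2.79, 3.14, 3.14, 3.14, 3.14].

### API

Orientations are given as a unit quaternion [x, y, z, w].
In Python, from rig import robot, imaging, hand_in gives the robot as it stands (robot), with the cameras (imaging) and the job as plain functions.
- The arm moves only by the shell command python3 nudge.py [OPENING] [FORCE], which reads ROWS from standard input. ROWS is one flat JSON list of numbers that holds 1 to 20 rows one after another, with no inner brackets; each row has 4 numbers: dx, dy, dz in m, then a turn about the tool's z in rad; each row shifts and turns the commanded pose from where the row before left it, along the tool's axes as they then stand; what a row does not reach is not made up. A row lasts 1/12 s, in which the tool goes at most 0.0417 m and 0.125 rad, less where a joint would pass 70% of its speed; a pose out of reach is approached as far as the arm can. OPENING is the finger opening in m, set as the command begins (- or left out keeps the last). The fingers move at their own pace and stop on an object; FORCE is the grip in N (left out, the last holds). Time passes only in rows, so rows that do not move let the fingers close. It prints the time, the measured TCP pose, the force, the opening and the grip force at its end. Input that does not fit is refused with a message, and nothing moves.
- robot.get_obs(): the state, without advancing time (a new reading comes with each control period).
- imaging.camera(name): name is "scene" or "top"; returns a dict with "img" (480x640x3 uint8, red, green, blue), "fx", "fy", "cx", "cy" (pixels), "k1" (the pictures are not rectified: a ray, as slopes to the right and down, at radius r is drawn at 1 + k1 r^2 times it, then the intrinsics apply), "xyz" and "attitude" of the camera in the world. Camera axes: x right, y down, z forward; pixel columns grow to the right and rows downward; lengths in m; the calibration is good to about 2 mm. A picture is of the moment at which its call begins. There is no depth.
- hand_in(): hands the job in; it is judged then, once.
The state is a dict: "time": time; "q": joint angles; "joint_velocities": joint speeds; "joint_torque": joint torques, N m; "position": TCP position; "tool_rot": TCP orientation; "ft_force": force on the tool from outside, world axes, zero at the start; "moment": the same for the moment, N m; "grip_width": finger opening in m; "grip_force": force on a finger pad.
Only numpy, scipy, OpenCV 4.12 (cv2) and the standard library are available. Lean on these libraries where they do the work, as an engineer would, in place of code of your own. Each camera call takes 0.05 s, during which the arm holds its last target. There are 200 camera calls.

## Working session

There is one attempt and no reset: what is moved stays moved. The work goes in short steps, Python scripts to look and compute and a shell command to move; the robot and the scene stay as the last step left them, time stands still between calls to the robot, and variables do not carry over. Pictures are saved under pics/ and viewed, at most 10 in all, crops included, and the job is handed in when it is done.

```bash
ls; mkdir -p pics
python3 - <<'E'
from rig import robot, imaging, hand_in
import cv2
o=robot.get_obs();print(o['time'],o['position'],o['tool_rot'],robot.grip_depth,o['grip_width'])
for n in("scene","top"):
    c=imaging.camera(n);cv2.imwrite(f"pics/{n}0.png",c["img"][:,:,::-1]);print({k:v for k,v in c.items() if k!="img"})
E
```

```text
nudge.py
pics
rig.py
0.0 [ 0.15146363 -0.60556174  0.19276393] [ 9.92516610e-01  1.22104942e-01  6.45071961e-05 -1.07643236e-03] 0.0187 0.0871504645982148
{'fx': 568.1179809081402, 'fy': 568.1179809081402, 'cx': 320.00220837548534, 'cy': 232.81855228160595, 'k1': -0.16553177491066612, 'xyz': array([1.15631921, 0.50802449, 1.06218017]), 'attitude': array([ 0.42334882,  0.83682914, -0.31400673, -0.14796125])}
{'fx': 497.32168627556734, 'fy': 497.32168627556734, 'cx': 321.31181873893235, 'cy': 237.45794238905378, 'k1': -0.08145163116232639, 'xyz': array([0.31995242, 0.00170506, 1.10330099]), 'attitude': array([ 0.75511339, -0.64738287,  0.06858186, -0.07743208])}
```

View pics/scene0.png

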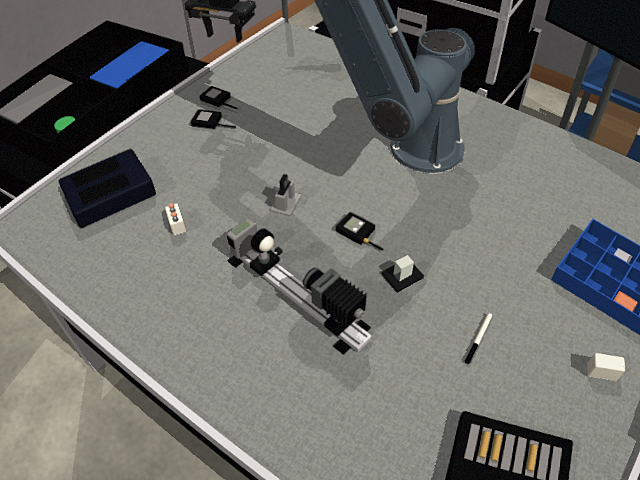

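View pics/top0.png

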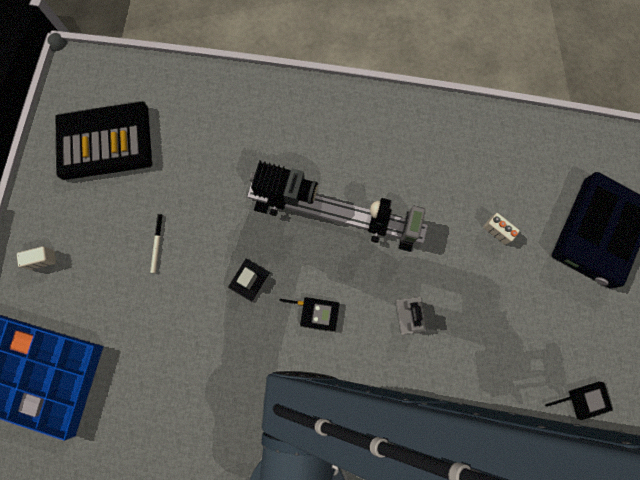

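The scene view shows the rack at about (285,197), the stand at (403,275), and the rail from (235,255) to (365,340). In the top view, the rack is at (413,315), the stand at (250,280), and the rail from (250,190) to (425,235). I'll zoom in next.

```bash
cat > h.py <<'E'
import numpy as np,cv2
from scipy.spatial.transform import Rotation as R
from rig import robot, imaging, hand_in
def cam(n):
    c=imaging.camera(n);c["R"]=R.from_quat(c["attitude"]).as_matrix();return c
def ray(c,px):
    d=(np.array(px,float)-[c["cx"],c["cy"]])/[c["fx"],c["fy"]]
    D=cv2.undistortPoints(np.array([[d]]),np.eye(3),np.array([c["k1"],0,0,0,0.]))[0,0]
    return c["R"]@[D[0],D[1],1]
def onz(c,px,z):
    r=ray(c,px);return c["xyz"]+r*(z-c["xyz"][2])/r[2]
def tri(c1,p1,c2,p2):
    a,b=ray(c1,p1),ray(c2,p2);A=np.c_[a,-b]
    s=np.linalg.lstsq(A,c2["xyz"]-c1["xyz"],rcond=None)[0]
    P,Q=c1["xyz"]+s[0]*a,c2["xyz"]+s[1]*b
    return (P+Q)/2,np.linalg.norm(P-Q)
def proj(c,P):
    p=c["R"].T@(np.array(P)-c["xyz"]);s=p[:2]/p[2];r2=s@s
    return s*(1+c["k1"]*r2)*[c["fx"],c["fy"]]+[c["cx"],c["cy"]]
E
python3 - <<'E'
import cv2,numpy as np
def gam(i): return (255*(i/255.)**0.6).astype(np.uint8)
t=cv2.imread("pics/top0.png");s=cv2.imread("pics/scene0.png")
def crop(i,x,y,w,h,k): return cv2.resize(gam(i[y:y+h,x:x+w]),None,fx=k,fy=k,interpolation=cv2.INTER_CUBIC)
cv2.imwrite("pics/t1.png",crop(t,225,155,210,110,3.8))
a=crop(t,222,255,56,50,7);b=crop(t,390,290,56,50,7);c=crop(s,262,165,56,50,7);d=crop(s,376,245,56,50,7)
cv2.imwrite("pics/q1.png",np.vstack([np.hstack([a,b]),np.hstack([d,c])])[:600])
cv2.imwrite("pics/s1.png",crop(s,220,215,160,140,4.2))
E
python3 -c "
import cv2
for f in('t1','q1','s1'):print(cv2.imread(f'pics/{f}.png').shape)"
```

```text
(418, 798, 3)
(600, 784, 3)
(588, 672, 3)
```

View pics/t1.png

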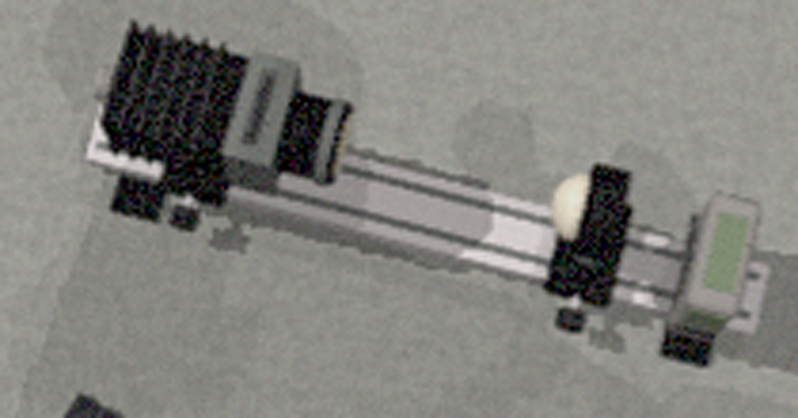

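View pics/q1.png

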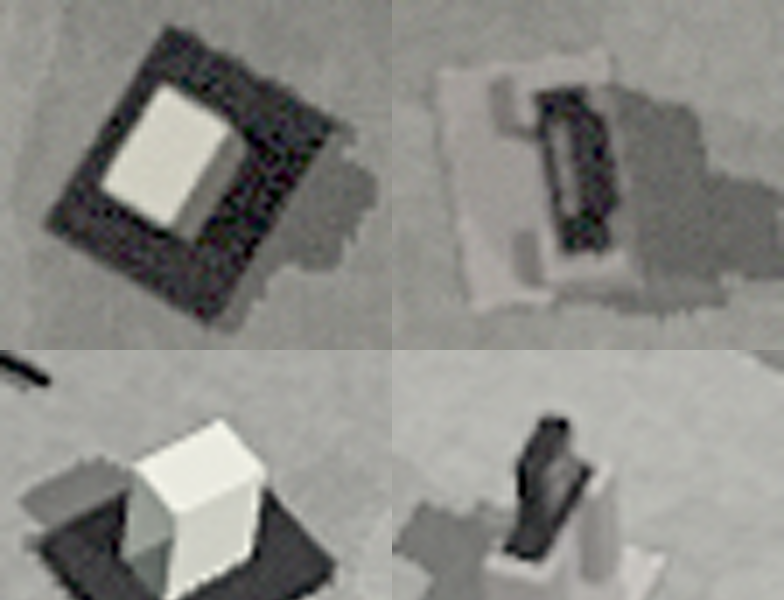

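View pics/s1.png

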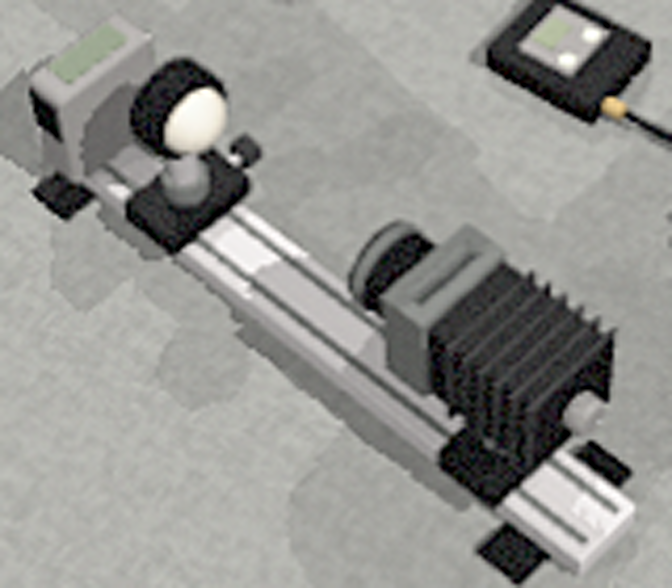

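The crops show these features:
- **Block top:** corners near (165,85), (238,125), (175,228) and (102,185) in the top panel.
- **Slot:** dark strip around (261,108) in t1 and from (415,303) to (488,255) in s1.
- **Grip:** stands upright in the rack.

Next I'll measure these.

```bash
cat > m1.py <<'E'
from h import *
T,S=cam("top"),cam("scene")
q=lambda l,o,k,off=(0,0):(np.array(l,float)-off)/k+o-0.0
def show(n,a,b):
    P=[tri(T,x,S,y) for x,y in zip(a,b)]
    for p,e in P: print(n,p.round(4),"gap",round(e,4))
    return np.array([p for p,e in P])
# block top, same cyclic order found through z=0.054 plane
bt=q([(165,85),(238,125),(175,228),(102,185)],(222,255),7)
bs=q([(133,470),(222,418),(265,470),(177,515)],(376,245),7,(0,350))
pt=np.array([onz(T,p,.054) for p in bt]);ps=np.array([onz(S,p,.054) for p in bs])
ordr=[int(np.argmin(np.linalg.norm(ps-p,axis=1))) for p in pt];print(ordr)
B=show("block",bt,bs[ordr])
c=B.mean(0);d=(B[3]-B[0])+(B[2]-B[1]);print("centre",c,"long yaw",np.degrees(np.arctan2(d[1],d[0])),np.linalg.norm(d)/2,np.linalg.norm(B[1]-B[0]))
# stand corners (top view, z=.01)
st=q([(165,25),(340,130),(212,325),(45,222)],(222,255),7)
W=np.array([onz(T,p,.01) for p in st]);d=(W[3]-W[0])+(W[2]-W[1]);print("stand",W.mean(0),np.degrees(np.arctan2(d[1],d[0])),np.linalg.norm(d)/2,np.linalg.norm(W[1]-W[0]))
# slot
def mask(c,poly,thr):
    g=cv2.GaussianBlur(cv2.cvtColor(c["img"],cv2.COLOR_RGB2GRAY),(0,0),.6)
    m=np.zeros_like(g);cv2.fillPoly(m,[np.round(poly).astype(int)],255)
    v=g[m>0];mm=((m>0)&(g<thr)).astype(np.uint8)
    w=np.clip(thr-g.astype(float),0,None)*(m>0);y,x=np.nonzero(w);ww=w[y,x]
    ctr=np.array([np.average(x,weights=ww),np.average(y,weights=ww)])
    C=np.cov(np.c_[x,y].T,aweights=ww);l,V=np.linalg.eigh(C);return ctr,V[:,1],np.sqrt(l[1]*12),np.sqrt(l[0]*12),np.percentile(v,[5,25,50,75,95])
pt=q([(263,60),(292,65),(265,158),(238,150)],(225,155),3.8);ps=q([(465,232),(497,250),(428,308),(392,290)],(220,215),4.2)
for thr in (60,70,80):
  a=mask(T,pt,thr);b=mask(S,ps,thr);print(thr,a,b)
  for k in(-1,0,1):
    u=a[0]+k*a[1]*a[2]/2
    sg=1
    v=b[0]+k*b[1]*b[2]/2*(-1 if (a[1]@[0,1])*(b[1]@[0,1])*1<0 else 1)
    show("slot",[u],[v])
    print(onz(T,u,.14),onz(S,v,.14))
gt=q([(257,50),(302,62),(278,168),(230,158)],(225,155),3.8)
print("gate top corners z.14",[onz(T,p,.14).round(4) for p in gt])
# rail long edges in the top view at z .022
for e in ([(340,145),(495,185)],[(230,205),(545,280)]):
    P=[onz(T,p,.022) for p in q(e,(225,155),3.8)];d=P[0]-P[1];print("rail yaw",P,np.degrees(np.arctan2(d[1],d[0])))
# dome, meter
E
python3 m1.py
```

```text
[3, 0, 1, 2]
block [0.4499 0.1831 0.0498] gap 0.0017
block [0.4411 0.1602 0.0466] gap 0.0038
block [0.407  0.1732 0.0482] gap 0.0034
block [0.4169 0.1966 0.0486] gap 0.0013
centre [0.42874256 0.17826791 0.04828278] long yaw 158.50662451193574 0.03605656590152883 0.024788908819758447
stand [0.42832908 0.17603623 0.01      ] 157.6990877557617 0.0727502213093335 0.06574439664475101
60 (array([293.01039861, 183.3297227 ]), array([-0.28694542,  0.95794693]), np.float64(19.269325606242656), np.float64(4.580245819275247), array([24.25, 40.  , 59.  , 64.  , 67.  ])) (array([325.37547893, 281.1302682 ]), array([-0.76268342,  0.64677199]), np.float64(16.991935532250533), np.float64(1.397484052181395), array([ 48.,  73.,  85.,  90., 102.]))
slot [0.6288 0.1085 0.1638] gap 0.0236
[0.6429541  0.10089825 0.14      ] [0.60934273 0.10880945 0.14      ]
slot [0.6245 0.1038 0.1341] gap 0.0001
[0.62266391 0.10321422 0.14      ] [0.62792591 0.10632278 0.14      ]
slot [0.6201 0.099  0.1041] gap 0.025
[0.602554   0.10551499 0.14      ] [0.64624782 0.1038778  0.14      ]
70 (array([293.70589663, 183.35428
[... 1025 characters left out ...]
1689] gap 0.029
[0.64757029 0.09858077 0.14      ] [0.60644069 0.10865495 0.14      ]
slot [0.6241 0.1026 0.1343] gap 0.0024
[0.62293683 0.10099061 0.14      ] [0.62674632 0.10613554 0.14      ]
slot [0.6176 0.097  0.0991] gap 0.0258
[0.59856943 0.10338194 0.14      ] [0.64673759 0.10366298 0.14      ]
gate top corners z.14 [array([0.6546, 0.1093, 0.14  ]), array([0.6516, 0.0843, 0.14  ]), array([0.5912, 0.0875, 0.14  ]), array([0.5928, 0.1135, 0.14  ])]
rail yaw [array([0.64416566, 0.06373986, 0.022     ]), array([ 0.63385771, -0.03103298,  0.022     ])] 83.79263728111083
rail yaw [array([0.59763235, 0.12235549, 0.022     ]), array([ 0.58105456, -0.06808045,  0.022     ])] 85.02484368814106
```

The block is 36 x 25 mm at (0.429,0.178), with its long axis at about 158°. The slot is at about (0.625,0.104). The triangulated heights come out about 6 mm low, so I'll refine the rail yaw and take a closer look at the blade.

```bash
cat > m2.py <<'E'
from h import *
T,S=cam("top"),cam("scene")
def edge(c,p0,p1,w=3):
    g=cv2.GaussianBlur(cv2.cvtColor(c["img"],cv2.COLOR_RGB2GRAY),(0,0),.7).astype(np.float32)
    p0,p1=np.array(p0,float),np.array(p1,float);n=np.array([-(p1-p0)[1],(p1-p0)[0]]);n/=np.linalg.norm(n)
    t=np.linspace(-w,w,61);L=[]
    for s in np.linspace(0,1,60):
        xy=p0+s*(p1-p0)+t[:,None]*n
        v=cv2.remap(g,xy[:,0].astype(np.float32)[None],xy[:,1].astype(np.float32)[None],1)[0]
        L.append(xy[np.argmax(np.abs(np.gradient(v)))])
    L=np.array(L,np.float32)
    a=cv2.fitLine(L,cv2.DIST_HUBER,0,.01,.01).ravel();d=a[:2];r=np.abs((L-a[2:])@[-d[1],d[0]])
    k=(L-a[2:])@d;return a[2:]+d*k.min(),a[2:]+d*k.max(),np.median(r)
q=lambda l,o,k:np.array(l,float)/k+o
for c,e in ((T,q([(350,148),(490,183)],(225,155),3.8)),(T,q([(300,192),(545,252)],(225,155),3.8)),(T,q([(240,206),(460,262)],(225,155),3.8)),
            (S,q([(300,258),(385,325)],(220,215),4.2)),(S,q([(195,260),(445,455)],(220,215),4.2)),(S,q([(215,240),(435,420)],(220,215),4.2))):
    a,b,r=edge(c,*e);P,Q=onz(c,a,.022),onz(c,b,.022);d=P-Q
    print(P.round(4),Q.round(4),"yaw",np.degrees(np.arctan2(d[1],d[0]))%180,"res",r)
I=[]
for c,x,y in((T,395,295),(S,265,170)):
    i=c["img"][y:y+46,x:x+38,::-1];i=(255*np.clip(i/170.,0,1)**.5).astype(np.uint8);I.append(cv2.resize(i,None,fx=10,fy=10,interpolation=cv2.INTER_CUBIC))
cv2.imwrite("pics/blade.png",np.hstack(I))
E
python3 m2.py
```

```text
[0.6408 0.0578 0.022 ] [ 0.6312 -0.0276  0.022 ] yaw 83.56524223710146 res 0.9257473
[0.6064 0.0831 0.022 ] [ 0.5943 -0.0655  0.022 ] yaw 85.36306456349065 res 1.0628769
[0.6029 0.116  0.022 ] [ 0.5883 -0.0176  0.022 ] yaw 83.76709154658666 res 0.05727892
[ 0.6029 -0.0141  0.022 ] [0.6076 0.0488 0.022 ] yaw 85.7376123510246 res 0.5743573
[ 0.622  -0.0612  0.022 ] [0.6419 0.1213 0.022 ] yaw 83.76030132167051 res 0.054515403
[ 0.6166 -0.0598  0.022 ] [0.6363 0.105  0.022 ] yaw 83.20184562531776 res 1.5483974
```

View pics/blade.png

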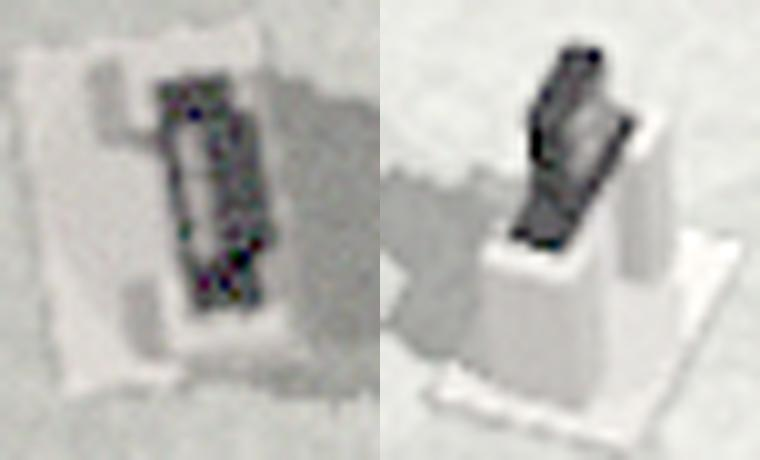

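Both views agree on the rail yaw: y at 83.76°, from the clean edges with 0.05 px residual. In the blade picture, the dark grip top is near (237,180) in the left panel and (567,85) in the right. The shoulder lies from (195,92) to (225,290) and the base's left edge runs from (20,55) to (65,390).

```bash
cat > m3.py <<'E'
from m2 import *
print("-----")
qt=lambda l:np.array(l,float)/10+(395,295)-.45
qs=lambda l:(np.array(l,float)-(380,0))/10+(265,170)-.45
print("grip top",tri(T,qt((238,178)),S,qs((567,85))),onz(T,qt((238,178)),.092),onz(S,qs((567,85)),.092))
# shoulder ends' middles, z .06
for a,b in(((195,92),(630,122)),((225,290),(540,235))):
    print("shoulder",onz(T,qt(a),.06),onz(S,qs(b),.06))
for e,z,n in(([(20,55),(65,390)],.005,"base L"),([(155,85),(195,310)],.06,"shoulder L")):
    a,b,r=edge(T,*qt(e),w=1.5);P,Q=onz(T,a,z),onz(T,b,z);d=P-Q;print(n,P,Q,np.degrees(np.arctan2(d[1],d[0])),r)
for e,z,n in(([(635,440),(740,240)],.005,"base R scene"),):
    a,b,r=edge(S,*qs(e),w=1.5);P,Q=onz(S,a,z),onz(S,b,z);d=Q-P;print(n,P,Q,np.degrees(np.arctan2(d[1],d[0])),r)
# block yaw from long stand edges in both views
for e in([(165,25),(45,222)],[(340,130),(212,325)]):
    a,b,r=edge(T,*(np.array(e,float)/7+(222,255)-.4),w=1.5);d=onz(T,b,.01)-onz(T,a,.01);print("stand long",np.degrees(np.arctan2(d[1],d[0])),r,a,b)
a,b,r=edge(T,*(np.array([(165,85),(102,185)],float)/7+(222,255)-.4),w=1.5);d=onz(T,b,.054)-onz(T,a,.054);print("block long",np.degrees(np.arctan2(d[1],d[0])),r)
# block top by brightness, both views
for c,px in((T,(246,277.5)),):
    g=cv2.cvtColor(c["img"],cv2.COLOR_RGB2GRAY);m=(g>150).astype(np.uint8)
    for k in cv2.findContours(m,0,1)[0]:
        if cv2.pointPolygonTest(k,px,False)>=0:
            r=cv2.minAreaRect(k);print("top rect",r);print("block c",onz(c,r[0],.054))
            bx=np.array([onz(c,p,.054) for p in cv2.boxPoints(r)]);print([ (np.linalg.norm(bx[i]-bx[i-1]).round(4),np.degrees(np.arctan2(*(bx[i]-bx[i-1])[1::-1])).round(1)) for i in range(4)])
bs=np.array([(133,120),(222,68),(265,120),(177,165)])/7+(376,245)-.4
print("block c scene",np.mean([onz(S,p,.054) for p in bs],0))
o=robot.get_obs();print(proj(T,o["position"]),proj(S,o["position"]),o["time"])
E
python3 m3.py | sed -n '/-----/,$p'
```

```text
-----
grip top (array([ 0.40743983, -0.18715372,  0.0876225 ]), np.float64(0.001630052531104176)) [ 0.40749327 -0.18704738  0.092     ] [ 0.41051215 -0.18323821  0.092     ]
shoulder [ 0.42671995 -0.18195253  0.06      ] [ 0.38709537 -0.18449942  0.06      ]
shoulder [ 0.38683296 -0.19305493  0.06      ] [ 0.4314174  -0.17757442  0.06      ]
base L [ 0.43434872 -0.15127536  0.005     ] [ 0.36397182 -0.17214976  0.005     ] 16.52081040039645 0.28151393
shoulder L [ 0.42659446 -0.17254683  0.06      ] [ 0.38101102 -0.18467527  0.06      ] 14.899556953507956 0.30976224
base R scene [ 0.43407066 -0.15011732  0.005     ] [ 0.3626951  -0.17028801  0.005     ] -164.2197353315798 0.23278323
stand long -21.65184221055588 0.17670521 [227.68329 286.10696] [245.12546 258.13297]
stand long -21.937117343976382 0.24570484 [251.78445 300.93405] [269.28958 272.6183 ]
block long -22.648931124854418 0.17371243
top rect ((245.08428955078125, 276.86517333984375), (10.387979507446289, 16.217967987060547), 32.0053825378418)
block c [0.42915608 0.17889696 0.054     ]
[(np.float64(0.0224), np.float64(67.4)), (np.float64(0.0343), np.float64(-21.8)), (np.float64(0.0225), np.float64(-112.9)), (np.float64(0.0342), np.float64(158.0))]
block c scene [0.43167865 0.17986327 0.054     ]
[640.04449609 483.22116579] [225.39877119  45.20269296] 0.4
```

The rack turn is about 16° and the blade is near (0.4085,-0.1855). The block is at (0.430,0.179) with its long axis at -22°. I'll move above the blade now.

```bash
echo '[0.0251, -0.0247, 0.005, -0.0025, 0.0251, -0.0247, 0.005, -0.0025, 0.0251, -0.0247, 0.005, -0.0025, 0.0251, -0.0247, 0.005, -0.0025, 0.0251, -0.0247, 0.005, -0.0025, 0.0251, -0.0247, 0.005, -0.0025, 0.0251, -0.0247, 0.005, -0.0025, 0.0251, -0.0247, 0.005, -0.0025, 0.0251, -0.0247, 0.005, -0.0025, 0.0251, -0.0247, 0.005, -0.0025, 0.0251, -0.0247, 0.005, -0.0025, 0.0251, -0.0247, 0.005, -0.0025, 0.0251, -0.0247, 0.005, -0.0025, 0.0251, -0.0247, 0.005, -0.0025, 0, 0, 0, 0, 0, 0, 0, 0]' | python3 nudge.py 0.05
cat > w.py <<'E'
import sys
from h import *
# w.py X Y Z YAW : tool-axes delta to a world target (yaw of tool x, deg)
o=robot.get_obs();M=R.from_quat(o["tool_rot"]).as_matrix()
t=np.array([float(v) for v in sys.argv[1:4]])
yaw=np.degrees(np.arctan2(M[1,0],M[0,0]))
print("t",o["time"],"pos",o["position"].round(4),"yaw",yaw.round(2),"tilt",M[:,2].round(4),"F",o["ft_force"].round(1),"w",o["grip_width"],o["grip_force"])
print("delta tool",(M.T@(t-o["position"])).round(4),"turn",round(np.radians((yaw-float(sys.argv[4])+180)%360-180),4))
E
python3 w.py .4085 -.1855 .063 16
```

```text
time: 1.73
position: [0.4022, -0.18, 0.1237]
tool_rot: [0.99, 0.142, -0.0, -0.0]
ft_force: [0.7, -0.7, -1.0]
grip_width: 0.0496
grip_force: 0.0
t 1.7333 pos [ 0.4022 -0.18    0.1237] yaw 16.3 tilt [-4.e-04  0.e+00 -1.e+00] F [ 0.7 -0.7 -1. ] w 0.0495693922598215 0.0
delta tool [0.0045 0.0071 0.0607] turn 0.0052
```

Run:
```python
from h import *
I=[]
p=robot.get_obs()["position"]
for n in("top","scene"):
    c=cam(n);cv2.imwrite(f"pics/{n}_a.png",c["img"][:,:,::-1]);u=proj(c,p);x,y=int(u[0])-30,int(u[1])-30;print(n,u,(x,y))
    i=c["img"][y:y+60,x:x+57,::-1];i=(255*np.clip(i/190.,0,1)**.5).astype(np.uint8);I.append(cv2.resize(i,None,fx=7,fy=7,interpolation=cv2.INTER_CUBIC))
cv2.imwrite("pics/a.png",np.hstack(I))
```

```text
top [417.61767683 313.53060985] (387, 283)
scene [285.58321637 167.243551  ] (255, 137)
```

View pics/a.png

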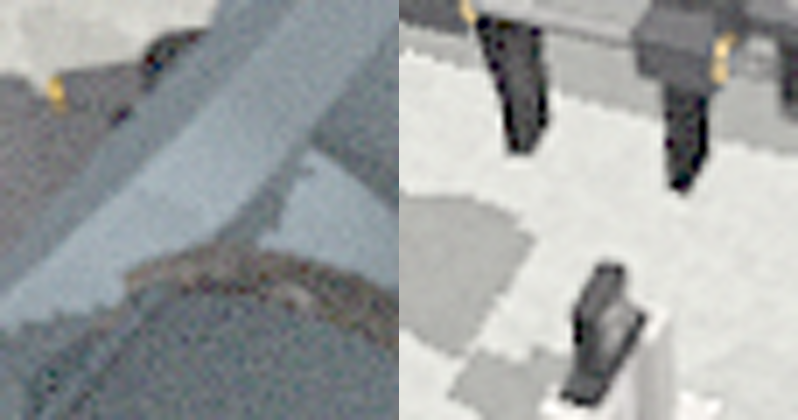

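The top camera is occluded by the arm. In the scene view, the two finger tips at (527,152) and (682,190) straddle the blade along the right line. I'll go down and close gently.

```bash
echo '[0.0045, 0.007, 0, 0.005, 0, 0, 0.02, 0, 0, 0, 0.02, 0, 0, 0, 0.0195, 0, 0, 0, 0, 0, 0, 0, 0, 0]' | python3 nudge.py
echo '[0, 0, 0, 0, 0, 0, 0, 0, 0, 0, 0, 0, 0, 0, 0, 0, 0, 0, 0, 0, 0, 0, 0, 0, 0, 0, 0, 0, 0, 0, 0, 0]' | python3 nudge.py 0.0 10; python3 w.py .4085 -.1855 .063 16
```

```text
time: 2.33
position: [0.4076, -0.1884, 0.0638]
tool_rot: [0.991, 0.136, -0.001, -0.001]
ft_force: [0.9, 0.8, -0.0]
grip_width: 0.0499
grip_force: 0.0
time: 3.0
position: [0.408, -0.187, 0.0643]
tool_rot: [0.991, 0.137, 0.0, 0.0]
ft_force: [0.5, -0.2, 0.5]
grip_width: 0.0056
grip_force: 0.0
t 3.0 pos [ 0.408  -0.187   0.0643] yaw 15.76 tilt [ 1.e-04 -1.e-04 -1.e+00] F [ 0.5 -0.2  0.5] w 0.005648630081329648 0.0
delta tool [ 0.0008 -0.0013  0.0013] turn -0.0042
```

The fingers closed to 5.6 mm without meeting anything, so I'll look.

Run:
```python
from h import *
I=[]
p=robot.get_obs()["position"];print(robot.get_obs()["grip_width"])
for n,(x,y,w,h) in(("top",(380,280,50,60)),("scene",(255,150,60,60))):
    c=cam(n);cv2.imwrite(f"pics/{n}_b.png",c["img"][:,:,::-1]);print(n,proj(c,p))
    i=c["img"][y:y+h,x:x+w,::-1];i=(255*np.clip(i/190.,0,1)**.5).astype(np.uint8);I.append(cv2.resize(i,None,fx=7,fy=7,interpolation=cv2.INTER_CUBIC))
cv2.imwrite("pics/b.png",np.hstack(I))
```

```text
0.005648630081329648
top [415.76703028 312.86018004]
scene [283.44440909 184.86291901]
```

View pics/b.png

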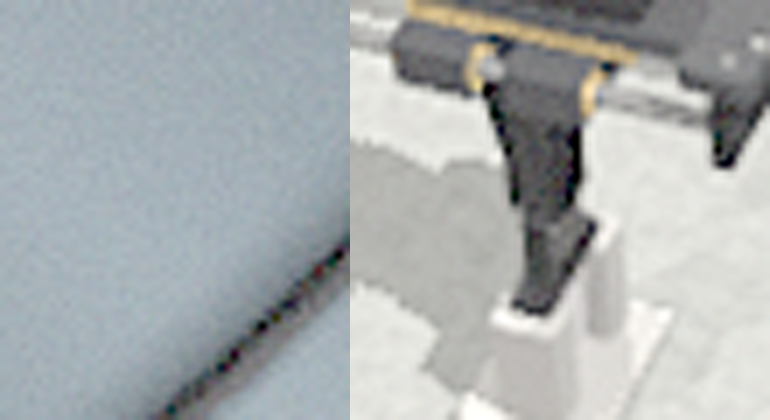

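Run:
```python
from h import *
a=cv2.imread("pics/scene0.png",0);b=cv2.imread("pics/scene_b.png",0)
for i in(a,b):
    print("cols 274..294");[print(r,i[r,274:295]) for r in range(172,200)]
S=cam("scene");B=np.array([.4075,-.187,0]);ux=np.array([np.cos(.28),np.sin(.28),0]);uy=np.array([-ux[1],ux[0],0])
for z in(.06,.092):
    print(z,[proj(S,B+sx*.015*ux+sy*.006*uy+[0,0,z]).round(1) for sx in(-1,1) for sy in(-1,1)])
print([ (z,proj(S,[.408,-.187,z]).round(1)) for z in(.064,.075,.092)],robot.get_obs()["grip_width"])
```

```text
cols 274..294
172 [143 146 145 145 144 145 145 148 151 148 151 153 151 148 143 145 142 142
 143 141 139]
173 [139 141 143 145 145 145 145 148 151 138 128 139 144 154 150 147 144 142
 138 139 138]
174 [145 143 144 143 146 144 141 144 131  86  63  80  89 129 155 150 147 141
 140 141 144]
175 [150 146 147 147 145 141 137 141 104  12  14   7   0  84 141 149 145 146
 143 147 147]
176 [148 147 149 148 148 144 144 135  68  16  18  22   9  67 132 147 144 139
 145 147 147]
177 [148 147 145 149 148 150 143  95  24  21  25  21  29  76 128 147 138 141
 145 148 148]
178 [141 144 143 142 143 154 131  37  17  23  19  30  41  89 137 147 140 141
 145 144 146]
179 [138 140 143 144 150 146  94  12  17  20  18  34  48  85 133 147 140 141
 146 143 141]
180 [139 135 140 144 143 111  41  15  24  25  19  49  67  63  90 115 135 147
 151 143 137]
181 [147 143 137 139 135  87   9  30  26  20  47  83  78  65  56  48  91 136
 166 147 135]
182 [146 144 139 145 133  79   1  21  20  32  64  80  61  63  53   7  49 132
 167 140 135]
183 [142 136 136 144 145 113   0  16  16  34  54  66  71  53  32  14 107 162
 143 117
[... 3639 characters left out ...]
93  98
 108 109 141]
196 [ 98 124 147 166 179 180 180 161 146 151 156 133 115 131 116  83  92  96
 106 114 150]
197 [ 94  97 100 115 130 136 138 142 153 156 141 115 115 129 122  94  91  97
 110 127 157]
198 [ 95 100  99  98  98  96  98 109 119 121 115 112 115 128 137 129 118 117
 126 140 145]
199 [ 98 102 103 102 103 101 100  99 101 100 111 113 116 132 146 144 139 136
 140 142 138]
0.06 [array([283.8, 181.5]), array([288.2, 182.6]), array([279.1, 189.4]), array([283.5, 190.5])]
0.092 [array([283. , 172.3]), array([287.4, 173.4]), array([278.2, 180.2]), array([282.7, 181.3])]
[(0.064, array([283.5, 184.9])), (0.075, array([283.2, 181.8])), (0.092, array([282.7, 176.9]))] 0.0010003044946130326
```

From the pixel grids, the blade hasn't moved. The closed tips end near row 179 in the scene view, where a TCP at z=0.092 would project, not at the reported 0.064 (row 185). The tips may therefore be about 28 mm above the reported TCP. I'll check by touching a clear spot on the table with the fingers shut.

```bash
echo '[0, 0, -0.02, 0, 0, 0, -0.02, 0, 0.031, -0.021, 0, 0, 0.031, -0.021, 0, 0, 0.031, -0.021, 0, 0, 0, 0, 0.025, 0, 0, 0, 0.025, 0, 0, 0, 0.02, 0, 0, 0, 0, 0, 0, 0, 0, 0, 0, 0, 0, 0]' | python3 nudge.py
python3 - <<'E'
from h import *
c=cam("scene");cv2.imwrite("pics/scene_c.png",c["img"][:,:,::-1]);p=robot.get_obs()["position"];print(p);u=proj(c,p);print(u)
g=cv2.cvtColor(c["img"],cv2.COLOR_RGB2GRAY);x,y=int(u[0]),int(u[1])
print("cols from",x-12);[print(r,g[r,x-12:x+13]) for r in range(y-18,y+8)]
E
```

```text
time: 4.07
position: [0.4808, -0.1015, 0.0348]
tool_rot: [0.991, 0.137, 0.0, 0.0]
ft_force: [0.0, 0.0, -0.1]
grip_width: 0.0002
grip_force: 0.0
[ 0.48116105 -0.10173154  0.0352378 ]
[292.48871965 225.26185145]
cols from 280
207 [ 84  77  83  80  48   5  26  35  35  32  32  31  35  30  30  33  27  74
  96  73  69  84  91  96 106]
208 [ 91  91  89  90  61   4  14  28  35  33  33  32  29  30  32  32  22  60
  87 107 114 118  96  64  74]
209 [ 88  84  85  93  77  27   8   9  23  28  28  29  35  36  33  35  30  33
  72 125 153 154 147 140 126]
210 [ 89  88  87  92  87  60   0  18  21  25  22  20  22  22  27  31  27  18
 105 153 156 155 159 160 155]
211 [ 96  90  92  91  95  74  13   1  23  20  21  24  13  13  20  12  12  52
 134 164 152 148 157 160 157]
212 [ 90  91  99  99  98  79  29  13  22  21  21  19  21  18  11  11   0  50
 128 158 147 152 159 163 160]
213 [ 81  84 102 102  94 102  74   3  16  24  15  21  19   8  14  11   4  52
  98 137 157 158 159 159 153]
214 [ 81  83  89  89  80  92  75  14  20  27  20  27  22  14  16   8   2  38
 112 156 166 162 157 149 146]
215 [ 84  86  85  79
[... 1205 characters left out ...]
  87 133 161 155 153 150 149
 151 157 157 154 153 153 153]
227 [ 92  96 106 102  92 100  92  92 102  98  91 116 151 157 151 150 152 150
 151 154 158 163 158 155 156]
228 [ 88  99 103  97  99  97  92  91  89  91  84 124 153 149 150 156 156 152
 153 152 153 157 159 154 157]
229 [127  95  98  93  86  88  86  89  85  84 107 144 147 151 154 161 162 156
 148 150 150 153 155 155 159]
230 [158 125  87  89  88  88  86  86  83 110 140 146 142 149 156 160 159 155
 148 149 154 158 158 157 156]
231 [156 148 133 113  85  86  89  86  79 117 146 144 141 141 149 154 149 147
 147 151 159 158 155 160 162]
232 [147 147 146 134 135 117  83  75 103 134 142 144 143 140 142 146 152 147
 153 158 162 157 152 155 160]
```

```bash
for i in 1; do echo '[0, 0, 0.01, 0, 0, 0, 0.01, 0, 0, 0, 0.005, 0, 0, 0, 0, 0]' | python3 nudge.py; echo '[0, 0, 0.005, 0, 0, 0, 0, 0]' | python3 nudge.py; echo '[0, 0, 0.004, 0, 0, 0, 0, 0]' | python3 nudge.py;done
python3 - <<'E'
from h import *
c=cam("scene");p=robot.get_obs()["position"];print(p);u=proj(c,p);print(u)
g=cv2.cvtColor(c["img"],cv2.COLOR_RGB2GRAY);x,y=int(u[0]),int(u[1])
print("cols from",x-9);[print(r,g[r,x-9:x+9]) for r in range(y-12,y+6)]
E
```

```text
time: 4.45
position: [0.4795, -0.1009, 0.0081]
tool_rot: [0.991, 0.137, -0.001, -0.001]
ft_force: [0.6, -0.5, 0.0]
grip_width: 0.0006
grip_force: 0.0
time: 4.62
position: [0.4801, -0.1011, 0.0036]
tool_rot: [0.991, 0.137, -0.0, -0.0]
ft_force: [0.2, 0.4, 0.0]
grip_width: 0.0004
grip_force: 0.0
time: 4.78
position: [0.4802, -0.1011, -0.0002]
tool_rot: [0.991, 0.137, -0.0, -0.0]
ft_force: [0.8, 0.8, 0.3]
grip_width: 0.0007
grip_force: 0.0
[ 4.80234924e-01 -1.01101813e-01  4.82519123e-06]
[293.70935063 234.60970045]
cols from 284
222 [ 83  86  76  45   6  25  25  26  20  17  16  10   4   2  54  95 106 102]
223 [ 81  82  83  58   2  12  18  25  20  20  10  14   9   0  56  94 106 100]
224 [ 81  82  85  70  26  12  18  21  17  14  11  16  15   5  40  85 100  97]
225 [75 78 86 71 33  9 28 24 27 15 12 15  8  3 50 89 99 93]
226 [ 73  79  83  72  35  10  16  20  17  20  16  11   3  12  68 105 102  98]
227 [ 92  98  94  83  60  10  21  30  30  20  16   8   1  45  88 105 103 100]
228 [101 101  91  84  51   5  21  17  24  11  15   8   8  72 100 101  99  98]
229 [ 88  90  90  90  63  10  17  21  20  20  12   9  48  88 101  96  95  94]
230 [ 89  90  88  90  79  58  55  42  26  14   5  13  72 103  98  98  95  91]
231 [ 96  92  93  89  86  83  84  83  82  66  24  43  87 100  97  96  97 118]
232 [ 88  93  90  89  85  88  91  96  95  90  76  85  95  97  97  99 122 145]
233 [111 115  85  83  86  88  90  86  89  87  87  98 103 102  97  94 134 163]
234 [142 144 129 107  83  85  83  84  86  89  94 100 101 100  94 121 154 161]
235 [152 147 148 143 135 129 111  80  86  91  97  99 101  97  90 131 160 155]
236 [145 140 145 147 147 151 143 111  86  94  97  96  94 126 146 155 155 147]
237 [140 137 135 139 145 152 153 147 145 124  95 100  96 139 167 153 144 149]
238 [142 137 136 135 140 143 148 154 159 147 111  91  93 135 160 149 141 145]
239 [142 139 135 139 150 153 150 152 146 141 135 123 131 147 156 152 150 149]
```

The reported z is 0 with no contact, so the offset is real. I'll keep going down in small steps.

```bash
for i in 1; do echo '[0, 0, 0.006, 0, 0, 0, 0.004, 0, 0, 0, 0, 0]' | python3 nudge.py|grep -E "posi|force"; echo '[0, 0, 0.004, 0, 0, 0, 0, 0]' | python3 nudge.py|grep -E "posi|ft"; echo '[0, 0, 0.004, 0, 0, 0, 0, 0]' | python3 nudge.py|grep -E "posi|ft";done
```

```text
position: [0.4799, -0.101, -0.0105]
ft_force: [0.4, 0.2, -0.5]
grip_force: 0.0
position: [0.4801, -0.1011, -0.0143]
ft_force: [-0.0, -1.2, -0.6]
position: [0.4802, -0.1011, -0.0182]
ft_force: [-1.4, 0.1, -0.4]
```

```bash
echo '[0, 0, 0.003, 0, 0, 0, 0, 0]' | python3 nudge.py|grep -E "posi|ft"; echo '[0, 0, 0.002, 0, 0, 0, 0, 0]' | python3 nudge.py|grep -E "posi|ft";  echo '[0, 0, 0.002, 0, 0, 0, 0, 0]' | python3 nudge.py|grep -E "posi|ft"
```

```text
position: [0.4802, -0.1011, -0.0211]
ft_force: [-0.3, -0.0, 0.2]
position: [0.4803, -0.1011, -0.023]
ft_force: [-0.1, -0.6, -0.1]
position: [0.4803, -0.1012, -0.025]
ft_force: [0.0, 0.3, -0.5]
```

Run:
```python
from h import *
c=cam("scene");o=robot.get_obs();p=o["position"];print(p,o["ft_force"]);u=proj(c,p+[0,0,.024]);print(u)
g=cv2.cvtColor(c["img"],cv2.COLOR_RGB2GRAY);x,y=int(u[0]),int(u[1])
print("cols from",x-9);[print(r,g[r,x-9:x+9]) for r in range(y-8,y+10)]
```

```text
[ 0.48034269 -0.10116778 -0.02488777] [ 0.60827324 -0.88463228 -0.94048887]
[293.68054333 234.85992826]
cols from 284
226 [ 79  87  71  25  19  23  29  33  28  35  32  33  30  29  31  95 103  80]
227 [ 93 103  85  27   0  11  23  28  25  30  26  32  37  34  26  53  90 102]
228 [ 97 100  95  61   3  11  21  20  24  12  23  22  18  25  24  51  86  96]
229 [89 90 92 75 28  7 21 22 24 17 14  7  7 13 10 62 93 91]
230 [89 89 89 80 44  9 18 25 23 24 12 12 10  4 11 70 96 89]
231 [94 97 92 90 66  7 19 25 28 19 16 18  8  8 13 68 94 96]
232 [91 94 94 95 69  3 12 26 22 22  7 10 10  6 12 73 97 94]
233 [89 90 93 92 71 17 15 21 25 19 17 12  8  5 40 83 97 94]
234 [87 86 85 92 75 17 14 27 22 19 18 16  5 20 56 84 93 90]
235 [118  79  78  90  79  27  10  19  25  22  14   9   0  49  71  76  84  91]
236 [143 128 137 114  66  23   2  12  18  15  12   1  16  60  74  72  79  86]
237 [143 142 146 141 133 123  83  59  43  23  12  14  49  74  72  64  78  96]
238 [144 141 137 139 148 140 125 126 127 103  43  34  67  76  74  73  83  97]
239 [143 139 134 139 154 149 133 135 136 135 131 103  70  72  75  78  88  96]
240 [144 141 135 148 158 145 136 135 131 131 142 136 101  70  72  72  91 100]
241 [139 148 146 154 148 136 135 136 133 132 135 136 128 123 100  68  76  91]
242 [130 137 142 137 132 130 128 130 132 133 130 129 129 133 130 121  96  84]
243 [130 138 140 136 133 130 134 134 136 133 128 130 127 129 132 130 124 122]
```

```bash
echo '[0, 0, 0.002, 0, 0, 0, 0, 0]' | python3 nudge.py|grep -E "posi|ft"; echo '[0, 0, 0.002, 0, 0, 0, 0, 0]' | python3 nudge.py|grep -E "posi|ft";python3 - <<'E'
from h import *
c=cam("scene")
for z in(0,.004):
    L,Rr=onz(c,(288.4,237.2),z),onz(c,(294.6,239.2),z);print(L,Rr,(Rr-L)[:2],"mid",(L+Rr)/2)
o=robot.get_obs();print(o["time"],o["position"],o["ft_force"])
E
```

```text
position: [0.4803, -0.1012, -0.0269]
ft_force: [-0.4, 0.1, -0.3]
position: [0.4805, -0.1013, -0.0284]
ft_force: [-0.0, -0.8, 5.1]
[ 0.49440868 -0.10648903  0.        ] [ 0.49050623 -0.09016843  0.        ] [-0.00390245  0.0163206 ] mid [ 0.49245745 -0.09832873  0.        ]
[ 0.49690133 -0.10417487  0.004     ] [ 0.49301357 -0.08791573  0.004     ] [-0.00388776  0.01625913] mid [ 0.49495745 -0.0960453   0.004     ]
6.35 [ 0.48053415 -0.1012362  -0.02838312] [-0.16223033  0.19588445  3.14833643]
```

The tips touch the table at a reported z of -0.0284, so they are 28 mm above the reported TCP, and xy agrees within 3 mm. From here I'll use tip z = reported z + 0.028. Back to the blade, with reported z = 0.036.

```bash
echo '[0, 0, -0.035, 0, 0, 0, -0.035, 0, 0, 0, -0.035, -0.004, -0.031, 0.0208, 0, 0, -0.031, 0.0208, 0, 0, -0.031, 0.0208, 0, 0, 0, 0, 0.02, 0, 0, 0, 0.02, 0, 0, 0, 0, 0]' | python3 nudge.py 0.05; python3 w.py .408 -.1865 .036 16
```

```text
time: 7.1
position: [0.4061, -0.1864, 0.0342]
tool_rot: [0.99, 0.138, -0.002, -0.002]
ft_force: [-0.1, 0.9, -0.1]
grip_width: 0.0478
grip_force: 0.0
t 7.1 pos [ 0.4061 -0.1864  0.0342] yaw 15.84 tilt [-0.0041  0.0033 -1.    ] F [-0.1  0.9 -0.1] w 0.04778854639610162 0.0
delta tool [ 0.0018  0.0006 -0.0018] turn -0.0028
```

```bash
echo '[0.002, 0, -0.001, -0.002, 0, 0, 0, 0, 0, 0, 0, 0, 0, 0, 0, 0, 0, 0, 0, 0, 0, 0, 0, 0, 0, 0, 0, 0]' | python3 nudge.py 0.0 8; python3 w.py .408 -.1865 .036 16
```

```text
time: 7.68
position: [0.4103, -0.1862, 0.0376]
tool_rot: [0.99, 0.14, 0.0, 0.0]
ft_force: [-0.7, 1.0, 1.1]
grip_width: 0.0117
grip_force: 8.0
t 7.6833 pos [ 0.4103 -0.1862  0.0376] yaw 16.12 tilt [ 5.e-04 -5.e-04 -1.e+00] F [-0.7  1.   1.1] w 0.01165575172035505 8.039424053567927
delta tool [-0.0023 -0.0004  0.0016] turn 0.002
```

The blade is gripped at 11.7 mm, which matches the 12 mm grip, with little side force. I'll tighten and lift.

```bash
echo '[0, 0, 0, 0, 0, 0, 0, 0, 0, 0, -0.01, 0, 0, 0, -0.03, 0, 0, 0, -0.035, 0, 0, 0, -0.035, 0, 0, 0, -0.035, 0, 0, 0, -0.02, 0, 0, 0, 0, 0, 0, 0, 0, 0]' | python3 nudge.py 0.0 35; python3 w.py .6255 .1033 .20 -6.24
```

```text
time: 8.52
position: [0.4103, -0.1865, 0.203]
tool_rot: [0.99, 0.14, 0.001, 0.001]
ft_force: [0.4, -1.0, -1.4]
grip_width: 0.0116
grip_force: 35.0
t 8.5167 pos [ 0.4103 -0.1865  0.203 ] yaw 16.09 tilt [ 0.0018 -0.0016 -1.    ] F [ 0.4 -1.  -1.4] w 0.011626131165421737 34.99987798277289
delta tool [ 0.2871 -0.2188  0.0029] turn 0.3897
```

```bash
echo '[0.0287, -0.0219, 0, 0, 0.0287, -0.0219, 0, 0, 0.0287, -0.0219, 0, 0, 0.0287, -0.0219, 0, 0, 0.0287, -0.0219, 0, 0, 0.0287, -0.0219, 0, 0, 0.0287, -0.0219, 0, 0, 0.0287, -0.0219, 0, 0, 0.0287, -0.0219, 0, 0, 0.0287, -0.0219, 0, 0, 0, 0, 0, 0.0974, 0, 0, 0, 0.0974, 0, 0, 0, 0.0974, 0, 0, 0, 0.0974, 0, 0, 0, 0, 0, 0, 0, 0, 0, 0, 0, 0, 0, 0, 0, 0]' | python3 nudge.py; python3 w.py .6255 .1033 .20 -6.24
python3 - <<'E'
from h import *
I=[]
for n,(x,y,w,h) in(("top",(265,140,50,60)),("scene",(290,225,60,75))):
    c=cam(n);cv2.imwrite(f"pics/{n}_d.png",c["img"][:,:,::-1])
    if n=="scene":
        i=c["img"][y:y+h,x:x+w,::-1];i=(255*np.clip(i/170.,0,1)**.5).astype(np.uint8);cv2.imwrite("pics/d.png",cv2.resize(i,None,fx=8,fy=8,interpolation=cv2.INTER_CUBIC))
E
```

```text
time: 10.02
position: [0.6247, 0.1036, 0.2013]
tool_rot: [0.999, -0.054, -0.001, 0.0]
ft_force: [-0.3, 0.2, -0.4]
grip_width: 0.0119
grip_force: 35.0
t 10.0167 pos [0.6247 0.1036 0.2013] yaw -6.17 tilt [-0.0017  0.     -1.    ] F [-0.3  0.2 -0.4] w 0.011850718850019173 34.99975949060172
delta tool [0.0009 0.0002 0.0013] turn 0.0012
```

View pics/d.png

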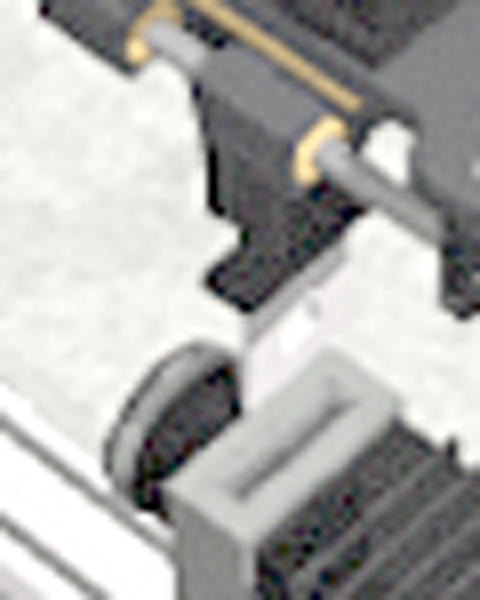

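Here (8x, origin (290,225)) the strip hangs over the gate. Its lower edge runs from about (242,412) to (330,345), and the slot in the gate top runs from (235,495) to (345,385). I'll measure the offset within this one camera.

Run:
```python
from h import *
S=cam("scene");g=cv2.cvtColor(S["img"],cv2.COLOR_RGB2GRAY)
print("cols 316..342");[print(r,g[r,316:343]) for r in range(254,292)]
q=lambda p:np.array(p,float)/8+(290,225)-.44
for n,p,z in(("edgeL",(242,412),.1697),("edgeR",(330,345),.1697),("slotL",(235,495),.14),("slotR",(345,385),.14)):print(n,q(p),onz(S,q(p),z))
```

```text
cols 316..342
254 [147 156 160 117   2  14   7  15  27  18  16  19  12  10   3   9  21 100
 157 164 157 154 160 164 149 117  66]
255 [152 165 139  71   5  14   8  14  24  18  16   4   5  12  11  19  60 122
 155 158 149 149 158 159 159 152 124]
256 [148 114  62  15  15  19  16   9  18  23   6  17  12   1  39  74  80 117
 150 150 149 158 160 148 149 156 153]
257 [ 96  40   1  12  18  16  20  17  20  20   9  10   9  59  88  84  79 118
 146 145 154 160 152 146 150 159 162]
258 [ 23   9  14  19  13  15  14  16  14  11   6  26  65  88  85  80 110 149
 150 147 152 157 155 150 155 162 169]
259 [  5  17  20  15  21  16  18  19  14   7  27  69  85  88  78 110 149 154
 155 153 153 150 151 150 154 164 167]
260 [  3  11  14  17  20  17  21  17  16  27  65  84  84  77 108 148 156 151
 153 156 155 153 154 153 153 156 154]
261 [ 39   6   8  23  16  12  17  10  23  69  84  81 115 140 146 153 150 147
 148 152 157 159 157 158 154 154 149]
262 [127  74  18   8  19  12   2  41  72  82  81 112 126 137 151 149 149 151
 148 151 155 161 160 157 157 156 151]
263 [164 158 120  44   0   1  38  75  85  78 115 15
[... 2817 characters left out ...]
2  26]
288 [117 113 110 105 106 111 115 111 106  90  68  35  20  18  17   5  16   9
  14  15  30  41  30  22  17  20  14]
289 [ 98 113 114 112 112 111 112 107  89  63  41  22  14   3   8   8  13  11
   8  21  34  30  20  24  18  24  31]
290 [ 62  91 110 112 111 114 107  92  66  34  23  16  17  11   7  11   9  12
  23  28  24  16  25  17  25  31  35]
291 [ 47  56  77 103 117 104  85  65  29  20  15   9  10  14   1   1  14  25
  27  19  15  12  21  22  32  30  24]
edgeL [319.81 276.06] [0.64153112 0.1033037  0.1697    ]
edgeR [330.81  267.685] [0.6124807  0.10862365 0.1697    ]
slotL [318.935 286.435] [0.64583331 0.10366499 0.14      ]
slotR [332.685 272.685] [0.60238834 0.10583245 0.14      ]
```

Run:
```python
import cv2,numpy as np
a=cv2.imread("pics/scene0.png").astype(int);b=cv2.imread("pics/scene_d.png").astype(int)
d=np.abs(a-b).max(2)
print("diff cols 316..342");[print(r,d[r,316:343]) for r in range(256,290)]
g=cv2.imread("pics/scene0.png",0)
print("before");[print(r,g[r,316:343]) for r in range(262,280)]
```

```text
diff cols 316..342
256 [ 42  19  38  90 110 103 108 114 109 106 126 114 115 119  89  56  47  11
  27  17  12  13   9  16  12  15  17]
257 [  5  56 102 115 100 104 118 114 124 112 113 113 116  89  57  48  54   9
  34  30  16  12  11   8  16  14  17]
258 [ 90 126 117 104  94 105 110 115 106 113 109 115  65  41  45  51  19  26
  33  31  31  18  12  12  13  15  15]
259 [128 119 112 111 113 113 111 114 107 111  96  60  46  40  46  14  28  32
  31  28  33  22  10  12  15  13  15]
260 [130 114 112 104 100 107 115 116 124  97  56  37  40  52  14  32  35  32
  29  32  34  29  16  11  15  14  12]
261 [ 85 128 114 111 109 112 106 119  95  60  41  45   9  23  27  36  35  28
  30  29  27  34  29  29  20  10  14]
262 [ 10  46 107 134 124 105 118  90  55  40  40  12   4  15  37  35  35  28
  29  32  33  33  30  33  31  17  12]
263 [ 38  28   6  83 133 125  84  53  37  48  17  28   6  13  28  35  36  32
  31  31  32  30  31  31  30  30  22]
264 [33 35 37  3 58 73 49 45 49 16 23 43 20 10 16 26 30 31 28 29 31 31 29 29
 31 33 30]
265 [29 35 39 22 20 48 35 47 19 21 37 77 78 31 30 29 28 30 31 32 32 31 30
[... 3611 characters left out ...]
7 125 123]
274 [  8  14  12   0   0   0  16  56  83  85  81  83  93  92  87  72  74  78
  86  91  96  97  97 101 117 125 120]
275 [  3   2   6   2  11  20  66  85  91  89  85  90  93  85  70  56  51  59
  71  92 102 101 104  87  99 118 126]
276 [ 10  11   7   0  22  63  87  89  84  85  89  94  88  76  56  39  36  70
  92 101 104  99  88  69  97 128 130]
277 [ 13  11   3  20  65  88  91  86  85  92  91  80  72  59  33  47  81 100
 103 104 101  88  60  39  60 117 131]
278 [  5   0  36  77  88  89  88  79  86  91  81  68  59  39  44  79 102 105
 101  97  85  66  32  10  18  58  92]
279 [  9  42  75  90  86  84  88  91  87  78  71  55  40  56  83 101 104 104
 100  84  61  35  18  13  17   9  32]
```

Run:
```python
from h import *
S=cam("scene")
for p in((325.5,280.1),(325.5,280.9),(330.8,267.6),(340.3,275),(310.6,284.9),(320.2,292.7)):print(p,onz(S,p,.14))
C=onz(S,(319.9,276.2),.1697);a=np.radians(-6.2);print("strip c",C-.018*np.array([np.cos(a),np.sin(a),0])-[0,.0015,0])
o=robot.get_obs();print(o["position"],o["time"])
```

```text
(325.5, 280.1) [0.6257406  0.10502202 0.14      ]
(325.5, 280.9) [0.62732473 0.1061886  0.14      ]
(330.8, 267.6) [0.5942197  0.09518862 0.14      ]
(340.3, 275) [0.5981027  0.12163642 0.14      ]
(310.6, 284.9) [0.65258258 0.08803734 0.14      ]
(320.2, 292.7) [0.65642267 0.11468607 0.14      ]
strip c [0.62380392 0.10409106 0.1697    ]
[0.6251823  0.10361907 0.20228278] 10.2167
```

In the same camera, the gate centre is (0.6254,0.105) and the strip centre (0.6238,0.1041). I'll shift by 1.6 mm and 1 mm, then lower carefully.

```bash
echo '[0.0016, -0.001, 0, 0, 0, 0, 0.015, 0, 0, 0, 0.013, 0, 0, 0, 0, 0, 0, 0, 0, 0]' | python3 nudge.py|grep -E "posi|ft"; echo '[0, 0, 0.003, 0, 0, 0, 0.002, 0, 0, 0, 0, 0]' | python3 nudge.py|grep -E "posi|ft";echo '[0, 0, 0.003, 0, 0, 0, 0, 0]' | python3 nudge.py|grep -E "posi|ft"
```

```text
position: [0.6264, 0.1046, 0.1737]
ft_force: [-0.4, -0.5, -0.8]
position: [0.6275, 0.1044, 0.1698]
ft_force: [0.1, 0.3, -0.6]
position: [0.6277, 0.1038, 0.1673]
ft_force: [-1.2, -2.6, -0.4]
```

```bash
echo '[0, 0.0005, 0.003, 0, 0, 0, 0, 0]' | python3 nudge.py|grep -E "posi|ft"; echo '[0, 0, 0.003, 0, 0, 0, 0, 0]' | python3 nudge.py|grep -E "posi|ft";echo '[0, 0, 0.003, 0, 0, 0, 0, 0]' | python3 nudge.py|grep -E "posi|ft"
```

```text
position: [0.6266, 0.1038, 0.1628]
ft_force: [0.9, -1.2, -0.4]
position: [0.6264, 0.1038, 0.1594]
ft_force: [0.7, -2.1, -1.8]
position: [0.6265, 0.1038, 0.1565]
ft_force: [0.9, -2.6, -2.1]
```

The blade is entering with only small side forces.

```bash
echo '[0, 0.0005, 0.005, 0, 0, 0, 0.005, 0, 0, 0, 0, 0]' | python3 nudge.py|grep -E "posi|ft"; echo '[0, 0, 0.005, 0, 0, 0, 0.005, 0, 0, 0, 0, 0]' | python3 nudge.py|grep -E "posi|ft";echo '[0, 0, 0.004, 0, 0, 0, 0.003, 0, 0, 0, 0, 0]' | python3 nudge.py|grep -E "posi|ft"
```

```text
position: [0.626, 0.1038, 0.1458]
ft_force: [0.6, -1.1, -1.7]
position: [0.626, 0.1038, 0.1359]
ft_force: [0.3, -1.4, -1.5]
position: [0.6263, 0.1037, 0.1295]
ft_force: [-0.2, -0.5, -1.3]
```

```bash
echo '[0, 0, 0.003, 0, 0, 0, 0, 0]' | python3 nudge.py|grep -E "posi|ft"; echo '[0, 0, 0.002, 0, 0, 0, 0, 0]' | python3 nudge.py|grep -E "posi|ft";echo '[0, 0, 0.0015, 0, 0, 0, 0, 0]' | python3 nudge.py|grep -E "posi|ft"
```

```text
position: [0.6266, 0.1037, 0.1268]
ft_force: [-0.2, -0.8, -1.7]
position: [0.6267, 0.1036, 0.125]
ft_force: [0.9, 0.2, -1.0]
position: [0.6268, 0.1036, 0.1237]
ft_force: [-0.7, -0.4, -1.0]
```

```bash
echo '[0, 0, 0.001, 0, 0, 0, 0, 0]' | python3 nudge.py|grep -E "posi|ft"; echo '[0, 0, 0.001, 0, 0, 0, 0, 0]' | python3 nudge.py|grep -E "posi|ft";echo '[0, 0, 0.001, 0, 0, 0, 0, 0]' | python3 nudge.py|grep -E "posi|ft"
```

```text
position: [0.6269, 0.1036, 0.1236]
ft_force: [-1.9, -1.3, 3.3]
position: [0.627, 0.1036, 0.1236]
ft_force: [-2.9, -1.2, 9.3]
position: [0.627, 0.1036, 0.1236]
ft_force: [-3.8, -0.8, 12.7]
```

The shoulder seated at 0.1236, exactly the predicted height. I'll release and lift straight up.

```bash
echo '[0, 0, -0.0015, 0, 0, 0, 0, 0, 0, 0, 0, 0, 0, 0, 0, 0, 0, 0, 0, 0, 0, 0, 0, 0]' | python3 nudge.py 0.04; echo '[0, 0, -0.015, 0, 0, 0, -0.03, 0, 0, 0, -0.035, 0, 0, 0, 0, 0]' | python3 nudge.py; python3 w.py .4295 .179 .05 -22
```

```text
time: 13.8
position: [0.6266, 0.1036, 0.1217]
tool_rot: [0.999, -0.054, -0.0, -0.0]
ft_force: [0.1, 0.3, 0.1]
grip_width: 0.0386
grip_force: 0.0
time: 14.13
position: [0.6316, 0.1037, 0.2092]
tool_rot: [0.999, -0.054, 0.007, -0.0]
ft_force: [1.1, -0.6, 1.3]
grip_width: 0.0401
grip_force: 0.0
t 14.1333 pos [0.6316 0.1037 0.2092] yaw -6.23 tilt [ 0.0136  0.     -0.9999] F [ 1.1 -0.6  1.3] w 0.04010340481014511 0.0
delta tool [-0.2113 -0.0527  0.1564] turn 0.2753
```

```bash
echo '[-0.0352, -0.0088, 0, 0, -0.0352, -0.0088, 0, 0, -0.0352, -0.0088, 0, 0, -0.0352, -0.0088, 0.01, 0, -0.0352, -0.0088, 0.02, 0, -0.0352, -0.0088, 0.03, 0, 0, 0, 0.03, 0.0918, 0, 0, 0.03, 0.0918, 0, 0, 0.02, 0.0918, 0, 0, 0, 0, 0, 0, 0, 0, 0, 0, 0, 0]' | python3 nudge.py 0.055; python3 w.py .4295 .179 -.009 -22
python3 - <<'E'
from h import *
S=cam("scene");cv2.imwrite("pics/scene_e.png",S["img"][:,:,::-1])
T=cam("top");cv2.imwrite("pics/top_e.png",T["img"][:,:,::-1])
I=[]
for c,(x,y,w,h) in((T,(220,150,95,150)),(S,(300,205,150,110))):
    i=c["img"][y:y+h,x:x+w,::-1];i=(255*np.clip(i/190.,0,1)**.5).astype(np.uint8);k=400/h if c is T else 3.5
    i=cv2.resize(i,None,fx=k,fy=k,interpolation=cv2.INTER_CUBIC);I.append(cv2.copyMakeBorder(i,0,max(0,400-i.shape[0]),0,0,0)[:400])
o=np.hstack(I);print(o.shape);cv2.imwrite("pics/e.png",o)
E
```

```text
time: 15.13
position: [0.4275, 0.1776, 0.0664]
tool_rot: [0.982, -0.19, 0.001, -0.0]
ft_force: [-0.2, -0.1, 0.3]
grip_width: 0.055
grip_force: 0.0
t 15.1333 pos [0.4275 0.1776 0.0664] yaw -21.91 tilt [ 1.6e-03  2.0e-04 -1.0e+00] F [-0.2 -0.1  0.3] w 0.05504427307176791 0.0
delta tool [ 0.0013 -0.002   0.0754] turn 0.0016
(400, 778, 3)
```

View pics/e.png

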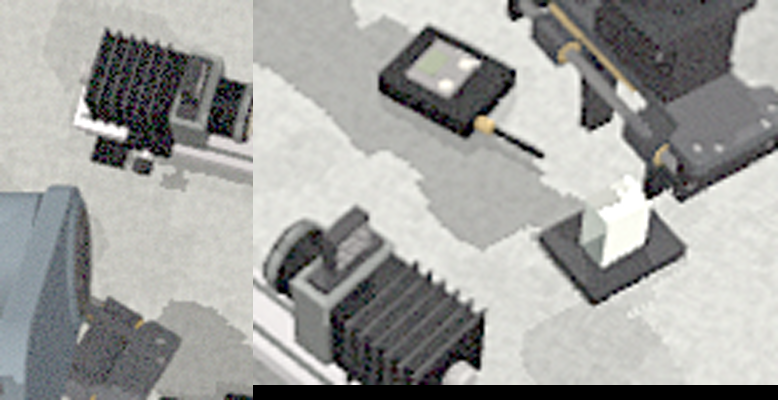

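The blade sits square and seated on the gate, and the fingers straddle the block. This was the tenth and last picture. I'll descend and grip gently on the frosted sides.

```bash
echo '[0.0013, -0.002, 0.015, 0, 0, 0, 0.02, 0, 0, 0, 0.02, 0, 0, 0, 0.02, 0, 0, 0, 0, 0, 0, 0, 0, 0]' | python3 nudge.py; echo '[0, 0, 0, 0, 0, 0, 0, 0, 0, 0, 0, 0, 0, 0, 0, 0, 0, 0, 0, 0, 0, 0, 0, 0, 0, 0, 0, 0]' | python3 nudge.py 0.0 6;python3 w.py .4295 .179 -.009 -22
```

```text
time: 15.73
position: [0.4287, 0.1789, -0.0089]
tool_rot: [0.982, -0.191, -0.0, 0.0]
ft_force: [-0.4, -0.0, -0.8]
grip_width: 0.0548
grip_force: 0.0
time: 16.32
position: [0.4286, 0.1789, -0.0089]
tool_rot: [0.982, -0.191, 0.0, -0.0]
ft_force: [-1.0, 0.1, 5.5]
grip_width: 0.0239
grip_force: 6.0
t 16.3167 pos [ 0.4286  0.1789 -0.0089] yaw -22.01 tilt [ 7.e-04  1.e-04 -1.e+00] F [-1.   0.1  5.5] w 0.02385193217644101 5.998790801022551
delta tool [ 0.0008 -0.0004  0.0001] turn -0.0002
```

The block is gripped at 23.9 mm, which matches its 24 mm width. I'll tighten and lift it.

```bash
echo '[0, 0, 0, 0, 0, 0, -0.002, 0, 0, 0, -0.005, 0, 0, 0, -0.02, 0, 0, 0, -0.035, 0, 0, 0, -0.035, 0, 0, 0, -0.035, 0, 0, 0, -0.035, 0, 0, 0, 0, 0, 0, 0, 0, 0]' | python3 nudge.py 0.0 20;python3 w.py .6123 -.0015 .16 83.76; python3 -c "
from rig import robot, imaging, hand_in
print(robot.get_obs()['q'])"
```

```text
time: 17.15
position: [0.4296, 0.1792, 0.1597]
tool_rot: [0.982, -0.191, 0.002, -0.001]
ft_force: [-0.2, 0.1, -1.1]
grip_width: 0.0237
grip_force: 20.0
t 17.15 pos [0.4296 0.1792 0.1597] yaw -22.0 tilt [ 5.1e-03  8.0e-04 -1.0e+00] F [-0.2  0.1 -1.1] w 0.023741700459469734 19.998817197047174
delta tool [0.2371 0.0991 0.0004] turn -1.8459
[1.54314888e-01 3.64945521e-01 1.86280671e+00 8.32339928e-07
 9.08727796e-01 2.10911749e+00]
```

```bash
echo '[0.0339, 0.01416, 0, 0, 0.0339, 0.01416, 0, 0, 0.0339, 0.01416, 0, 0, 0.0339, 0.01416, 0, 0, 0.0339, 0.01416, 0, 0, 0.0339, 0.01416, 0, 0, 0.0339, 0.01416, 0, 0, 0, 0, 0, 0]' | python3 nudge.py; echo '[0, 0, 0, -0.12, 0, 0, 0, -0.12, 0, 0, 0, -0.12, 0, 0, 0, -0.12, 0, 0, 0, -0.12, 0, 0, 0, -0.12, 0, 0, 0, -0.12, 0, 0, 0, -0.12, 0, 0, 0, -0.12, 0, 0, 0, -0.12, 0, 0, 0, -0.12, 0, 0, 0, -0.12, 0, 0, 0, -0.12, 0, 0, 0, -0.12, 0, 0, 0, -0.12, 0, 0, 0, -0.046, 0, 0, 0, 0, 0, 0, 0, 0, 0, 0, 0, 0]' | python3 nudge.py; python3 w.py .6123 -.0015 .0721 83.76
```

```text
time: 17.82
position: [0.6163, -0.0078, 0.1554]
tool_rot: [0.981, -0.193, 0.002, 0.001]
ft_force: [0.2, 0.2, -0.7]
grip_width: 0.0236
grip_force: 20.0
time: 19.4
position: [0.6103, -0.0017, 0.1564]
tool_rot: [0.745, 0.667, -0.001, -0.001]
ft_force: [0.4, 0.5, -1.1]
grip_width: 0.024
grip_force: 20.0
t 19.4 pos [ 0.6103 -0.0017  0.1564] yaw 83.68 tilt [-2.6e-03  5.0e-04 -1.0e+00] F [ 0.4  0.5 -1.1] w 0.02399640551533561 19.998857541941106
delta tool [0.0004 0.0022 0.0842] turn -0.0013
```

```bash
echo '[0.0004, 0.002, 0, -0.001, 0, 0, 0.03, 0, 0, 0, 0.03, 0, 0, 0, 0.02, 0, 0, 0, 0.004, 0, 0, 0, 0, 0, 0, 0, 0, 0, 0, 0, 0, 0, 0, 0, 0, 0]' | python3 nudge.py; python3 w.py .6123 -.0015 .0721 83.76
python3 - <<'E'
from h import *
for n in("scene","top"):
    S=cam(n);cv2.imwrite(f"pics/{n}_f.png",S["img"][:,:,::-1]);g=cv2.cvtColor(S["img"],cv2.COLOR_RGB2GRAY)
    u=proj(S,[.6124,-.0006,.110]);x,y=np.round(u).astype(int);print(n,u,"cols",x-14)
    if n=="scene":[print(r,g[r,x-14:x+15]) for r in range(y-15,y+18)]
    f=np.array([.1085,.9941,0])
    for s in(-.018,.018):
        for w in(-.012,.012):
            for z in(.085,.135):print(s,w,z,proj(S,np.array([.6124,-.0006,z])+s*f+w*np.array([.9941,-.1085,0])).round(1))
E
```

```text
time: 20.15
position: [0.6147, -0.002, 0.0755]
tool_rot: [0.744, 0.668, 0.001, 0.001]
ft_force: [-0.3, -0.6, -0.9]
grip_width: 0.0236
grip_force: 20.0
t 20.15 pos [ 0.6147 -0.002   0.0755] yaw 83.81 tilt [ 3.5e-03 -6.0e-04 -1.0e+00] F [-0.3 -0.6 -0.9] w 0.023596244362043592 19.998877274338156
delta tool [ 0.0002 -0.0025  0.0034] turn 0.0009
scene [289.33008698 260.52195602] cols 275
246 [ 35  43  49  47  53  45  46  38  31  38  94 137 131  89  36   9   7  30
  66  97 110 116 108  81  43 124 171 161 161]
247 [ 39  49  49  50  48  45  41  29  53 104 141 136  91  48  36  30  58  85
  99 114 117 108  82  31  40 123 160 158 159]
248 [ 49  49  51  49  42  33  31  53 106 143 131  80  46  39  42  42  60  90
 112 116 113  88  30   0  81 142 158 151 150]
249 [ 48  50  52  41  31  30  50 108 138 114  67  43  40  44  48  50  48  60
  93  95  68  50   5   7  93 149 157 146 144]
250 [ 51  49  40  35  39  93 136 126  99  57  36  39  45  48  47  50  48  48
  56  51  33  23  12   2  83 139 152 144 142]
251 [ 46  35  37  35  94 141 136  90  49  37  45  44  51  51  52  50  51  41
  21  10   7  19  11  
[... 3213 characters left out ...]
155 157]
278 [ 55  88 141 215 253 253 235 191 195 180 161 168 169 154 107  65  68 111
 158 181 178 163 143 141 141 143 147 157 126]
-0.018 -0.012 0.085 [288.1 259.9]
-0.018 -0.012 0.135 [286.6 245.4]
-0.018 0.012 0.085 [280.2 266.4]
-0.018 0.012 0.135 [278.5 252. ]
0.018 -0.012 0.085 [299.9 268.8]
0.018 -0.012 0.135 [298.8 254.4]
0.018 0.012 0.085 [292.  275.5]
0.018 0.012 0.135 [290.7 261.1]
top [342.29258103 199.82288089] cols 328
-0.018 -0.012 0.085 [348.6 210.5]
-0.018 -0.012 0.135 [350.  204.1]
-0.018 0.012 0.085 [351.4 200. ]
-0.018 0.012 0.135 [352.9 193.1]
0.018 -0.012 0.085 [332.1 206.3]
0.018 -0.012 0.135 [332.7 199.7]
0.018 0.012 0.085 [335.  195.8]
0.018 0.012 0.135 [335.7 188.7]
```

The visible strip of the block's top face spans (288,260) to (298,254.5). It was predicted at (287.8,259) to (298.8,254.4), so the block is in place within about 1 px. I'll let it settle and trim the pose.

```bash
echo '[0, 0, 0, 0, 0, 0, 0, 0, 0, 0, 0, 0, 0, 0, 0, 0]' | python3 nudge.py >/dev/null; python3 w.py .6123 -.0015 .0721 83.76
python3 - <<'E'
from h import *
# height/centre check of meter dome & lamp nose in the gap, scene and top images, rough
T=cam("top");g=cv2.cvtColor(T["img"],cv2.COLOR_RGB2GRAY)
I=cv2.imread("pics/top0.png");hsv=cv2.cvtColor(I,cv2.COLOR_BGR2HSV)
m=(I.min(2)>130)&(I[:,:,2]>170);y,x=np.nonzero(m[195:225,365:392]);print("dome px",x.mean()+365,y.mean()+195,len(x))
p=onz(T,(x.mean()+365,y.mean()+195),.110);print("dome at",p)
f=np.array([np.cos(np.radians(83.76)),np.sin(np.radians(83.76))]);d=p[:2]-[.6124,-.0006];print("rail y,x",d@f,d@[f[1],-f[0]])
for px in((225+345/3.8-.4,155+140/3.8-.4),):
    p=onz(T,px,.110);d=p[:2]-[.6124,-.0006];print("nose front",p,d@f,d@[f[1],-f[0]])
E
```

```text
t 20.5833 pos [ 0.6133 -0.0017  0.0738] yaw 83.81 tilt [ 1.e-04  0.e+00 -1.e+00] F [ 0.3 -0.5 -1.2] w 0.02369071373047127 19.998841944616288
delta tool [ 0.0001 -0.001   0.0017] turn 0.0009
dome px 372.765306122449 208.98979591836735 98
dome at [ 0.60262447 -0.0657593   0.11      ]
rail y,x -0.06583578569122323 -0.0026352321684742445
nose front [0.62175361 0.05738533 0.11      ] 0.058658459168594176 0.0029955746994838757
```

```bash
echo '[0, -0.001, 0.0016, 0, 0, 0, 0, 0, 0, 0, 0, 0, 0, 0, 0, 0, 0, 0, 0, 0, 0, 0, 0, 0, 0, 0, 0, 0]' | python3 nudge.py >/dev/null; python3 w.py .6123 -.0015 .0721 83.76
```

```text
t 21.2167 pos [ 0.6123 -0.0017  0.0721] yaw 83.81 tilt [ 0. -0. -1.] F [ 0.4 -0.4 -1. ] w 0.02371674909732017 19.998964879196137
delta tool [ 0.0002 -0.      0.    ] turn 0.0009
```

```bash
python3 -c "
from rig import robot, imaging, hand_in
print(hand_in())"
```

```text
the job is handed in; nothing more can be done
None
```

I handed the job in at about 21 s: the blade is fully home in the lamp slot and released, and the gripper holds the glass block upright by its frosted sides at mid-gap on the beam; the judge's verdict was not shown.

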